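# Re-thread the leaning canister lid and seal its vent

## Robot

A 7-joint arm with a two-finger parallel gripper is mounted at the origin on the work surface. World frame = base frame: x ahead of the robot, y to its left, z up, the work surface at z = 0. Lengths are in m, angles in rad, forces in N, time in s.
With the tool pointing down it reaches from about 0.4 to 0.85 m from the base axis. Payload 10.4 kg.
Tool frame: the origin (TCP) lies between the finger pads; the fingertips stand ahead of it and the grasp point (between the pads) lies 5 mm behind it (manip.tip_extent is the z of the fingertips in the tool frame, in m); z points along the fingers, y is the line along which they close (so a half turn about z gives the same grasp; the last joint's range is limited). The gripper opens to 85 mm and grips with 20 to 120 N. Pads are 22 mm wide; open, the fingers measure 114 mm over their backs; the gripper's body (76 mm by 85 mm) begins 54 mm behind the grasp point. The pads swing forward as they close: fully open they stand 13 mm farther back than shut.
Start: joints at [-1.221, 0.332, -0.065, 1.46, 0.022, 1.35, -0.088], TCP at [0.228, 0.582, 0.213] pointing down, gripper open.
Joint ranges: [-2.6, 2.6], [-0.5, 2.12], [-1.47, 1.34], [0.16, 2.42], [-1.27, 4.41], [0.06, 2.06], [-2.6, 2.6]. Speed limits (rad/s): [2.22, 2.22, 2.79, 2.79, 3.14, 3.14, 3.14].

## Interface

Orientations are given as a unit quaternion [x, y, z, w].
In Python, from workcell import status, viewer, manip gives the robot as it stands.
- The arm moves only by the tool play_rows, never from a script. Its argument "plan" is one flat list of numbers, 7 for each row, row after row: the turn, a rotation vector about the tool's x, y, z in degrees, then the shift along the tool's x, y, z in m, then the opening, from 0 (shut) to 1 (fully open). In form: [ax, ay, az, dx, dy, dz, grip, ax, ay, az, dx, dy, dz, grip, ...]. A call has 1 to 20 rows; each row is the pose to reach, as a shift and turn from the pose commanded when the call began, along the tool's axes at that moment; what a row does not reach only later rows make up. A row lasts 1/8 s, in which the tool goes at most 62.5 mm and 10.7 degrees, less where a joint would pass 70% of its speed; a pose out of reach is approached as far as the arm can. A call with a gripper value outside its range is refused whole. The fingers move at their own pace and stop on an object; "squeeze" is the grip in N (left out, the last holds). Time passes only in rows, so rows that repeat a pose let the fingers close. It gives the time, the measured TCP pose, the force, the opening and the grip force at its end, in the units of the state.
- status.get_obs(): the state, without advancing time (a new reading comes with each control period).
- viewer.camera(name): name is "side" or "top"; returns the picture (384x512x3 uint8, red, green, blue); there is no depth.
- viewer.camera_model(name): a dict with "fx", "fy", "cx", "cy" (pixels), "R" (3x3) and "t" (3): a world point X has camera coordinates R X + t. Camera axes: x right, y down, z forward; pixel columns grow to the right and rows downward; lengths in m; the calibration is good to about 2 mm. A picture is of the moment at which its call begins. camera_model takes no time and is no camera call.
- manip.hand_in(): hands the job in; it is judged then, once.
The state is a dict: "clock": time; "joint_pos": joint angles; "joint_velocities": joint speeds; "tau": joint torques, N m; "position": TCP position; "ee_rot": TCP orientation; "ft_force": force on the tool from outside, world axes, zero at the start; "torque": the same for the moment, N m; "grip_width": opening from 0.0 (shut) to 1.0 (fully open); "grasp_force": force on a finger pad.
Only numpy, scipy, OpenCV 4.12 (cv2) and the standard library are available. Lean on these libraries where they do the work, as an engineer would, in place of code of your own. Each camera call takes 0.05 s, during which the arm holds its last target. There are 200 camera calls.

## Task

The green lid of the leaning canister sits loosely on top of its thread. Turn it back (counter-clockwise) until the thread drops into place, then screw it forward (clockwise) fully home, and only then press the red vent button in its middle all the way down so that it clicks in and stays. Leave everything else on the trolley where it is.

Things in the scene. Friction and masses are not known exactly. Their poses are not given: they have to be found in the camera images.
- jar: Steel cradle fixed to the bench, base plate 150 x 110 mm, with a white canister, 84 mm in diameter. Origin: centre of the plate's underside. The canister leans 0.58 rad (33 degrees) from vertical towards the cradle's -x: the screw axis points up along (-0.548, 0, 0.836) in its frame. 18 mm of neck (45 mm diameter) shows between lid (when home) and shoulder.
- lid_top (a point): Centre of the lid's flat top; its z axis points out along the screw axis. The lid is a round green ribbed cap, 56 mm in diameter and 26 mm high below this point; a white bar on its top, at this point's +x, shows its angle. Grip it round its sides, fingers parallel to the screw axis, at any angle about it. It is captive: it cannot come off the neck.
- lid_turn (a joint): Lid angle about the screw axis, rad, counter-clockwise (looking at its top) positive; stops at 0 (forward) and 1.9 (back). Starts at 0.25 to 0.85, on top of the thread, where turning forward gains nothing. Past 1.3 it drops 6 mm by its own weight unless the fingers hold it up. From there, screwing forward lowers it 5 mm evenly from 1.2 to 0 rad. Friction 0.05 N m.
- lid_rise (a joint): Height of the lid along the screw axis above fully home, m: about 0.011 on top of the thread, 0.005 just after dropping in, 0 when screwed home; it can be lifted to 0.014.
- vent_top (a point): Centre of the top of the red round vent button, 21 mm in diameter, in the middle of the lid, standing 7 mm above the lid's top; pressed along the screw axis.
- vent (a joint): How far the vent button is pressed, m: 0 out, 0.005 fully in. Needs 4 N at first and about 5.5 N when fully in; it stays where it is left.
- pot: Shallow grey rectangular ceramic pot 150 x 110 x 45 mm, standing on the turntable. Origin: centre of its underside. Bystander.
- turntable: Fixed round wooden turntable, 240 mm in diameter, 38 mm high. Origin: centre of its underside. Bystander.
- drip_tray: Black plastic drip tray 240 x 170 x 22 mm, origin centre of underside. Bystander.
- pliers: Jin pliers lying flat, about 175 mm long and 12 mm high. Origin: near their middle, underside. Bystander.
- spatula: Wooden spatula lying flat, handle to its -x. Bystander.
- feed_bottle: Amber bottle 60 mm in diameter, 150 mm high, standing. Origin: centre of its underside. Bystander.
- wire_coil: Copper ring of wire 90 mm in diameter, 16 mm high, lying flat. Origin: centre of its underside. Bystander.
Things that resemble listed ones, but are neither listed nor needed, are in the scene too. What is shaped like the jar but purple or yellow is not meant.

How it is judged:
On the way, in this order (a step that is already met when the one before it is completed fails the run):
1. the lid is turned back until it drops into the thread (turned past 1.15 rad, less than 7.5 mm above home) (value of joint lid_rise below 0.0075 m and value of joint lid_turn above 1.15 rad), for 0.1 s.
2. the lid is screwed forward fully home (within 0.2 rad and 1.8 mm) (value of joint lid_rise below 0.0018 m and value of joint lid_turn below 0.2 rad), for 0.2 s.
3. the vent button is pressed in (4 mm or more) (value of joint vent above 0.004 m), for 0.1 s.
At the end, for the whole second after the job is handed in: The lid is screwed home (within 0.2 rad of the forward stop and 1.8 mm of its lowest height) and the vent button is pressed in at least 4 of its 5 mm and stays there (all of step 2 and value of joint vent above 0.004 m); the robot touches nothing.
It fails at once if another thing on the trolley is moved by more than 30 mm (distance of any of pot, drip_tray, pliers, spatula, feed_bottle, wire_coil from where it was at the start of the episode above 0.03 m).
It also fails if it takes over 45 s, if anything falls off the work surface, if the arm or the gripper's body presses on something with over 40 N, if the wrist force passes 120 N, or if a joint passes its speed limit or range.

## Working session

There is one attempt and no reset: what is moved stays moved. The work goes in short steps, Python scripts to look and compute and a tool call to move; the robot and the scene stay as the last step left them, time stands still between calls to the robot, and variables do not carry over. Pictures are saved under pics/ and viewed, at most 11 in all, crops included, and the job is handed in when it is done.

Besides the shell and the picture viewer there is one more tool, called after "Emit:" by a JSON object that holds its "name" and its "arguments". play_rows: Moves the arm, as the interface text tells. Its arguments: {"type":"object","properties":{"plan":{"type":"array","items":{"type":"number"}},"squeeze":{"type":"number"}},"required":["plan"]}

```bash
mkdir -p pics; ls; python3 - <<'E'
from workcell import status,viewer,manip
import cv2,numpy as np
for n in("side","top"):
    cv2.imwrite(f"pics/{n}0.png",cv2.resize(viewer.camera(n)[:,:,::-1],(800,600),interpolation=cv2.INTER_CUBIC))
    print(n,viewer.camera_model(n))
print(manip.tip_extent); print(status.get_obs())
E
```

```text
pics
side {'fx': 369.7544291234235, 'fy': 369.7544291234235, 'cx': 261.5266439370046, 'cy': 190.36598208301638, 'R': array([[ 0.79500859, -0.60634079,  0.01766884],
       [-0.39452869, -0.53897588, -0.74421241],
       [ 0.46076942,  0.5846844 , -0.66770929]]), 't': array([-0.37954862,  0.29516988,  0.87874529])}
top {'fx': 347.03680367748126, 'fy': 347.03680367748126, 'cx': 251.30121903951297, 'cy': 191.47359117403298, 'R': array([[-2.38885268e-02, -9.99714398e-01, -6.78687353e-04],
       [-9.89063810e-01,  2.37328495e-02, -1.45566247e-01],
       [ 1.45540780e-01, -2.80609809e-03, -9.89348274e-01]]), 't': array([0.03583787, 0.4993935 , 1.14903034])}
0.014
{'clock': 0.1, 'joint_pos': array([-1.2206242 ,  0.33280868, -0.06467297,  1.46085089,  0.02157146,
        1.34990913, -0.08852244]), 'joint_velocities': array([ 1.39106303e-03, -8.28624587e-04, -8.69889075e-05, -7.36397366e-04,
       -1.92427504e-05, -2.86451762e-05,  2.38354373e-04]), 'tau': array([ 9.77703930e-04, -6.26741910e+01,  4.90132661e-02, -3.92431712e+01,
        1.63484551e-02,  6.88053580e-03, -3.46889306e-05]), 'position': array([0.2275027 , 0.58173621, 0.21219851]), 'ee_rot': array([ 1.85326018e-01,  9.82676883e-01, -6.33322740e-04, -9.94829449e-05]), 'ft_force': array([ 0.39431273, -0.54795333,  0.54037449]), 'torque': array([-0.01707226,  0.02085163, -0.07193634]), 'grasp_force': 0.0, 'grip_width': 0.9974256108120537}
```

View pics/side0.png

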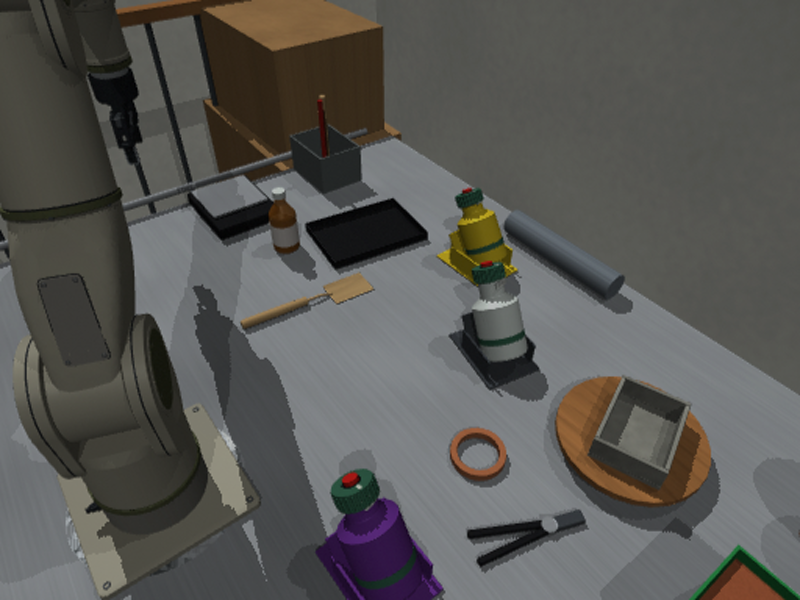

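View pics/top0.png

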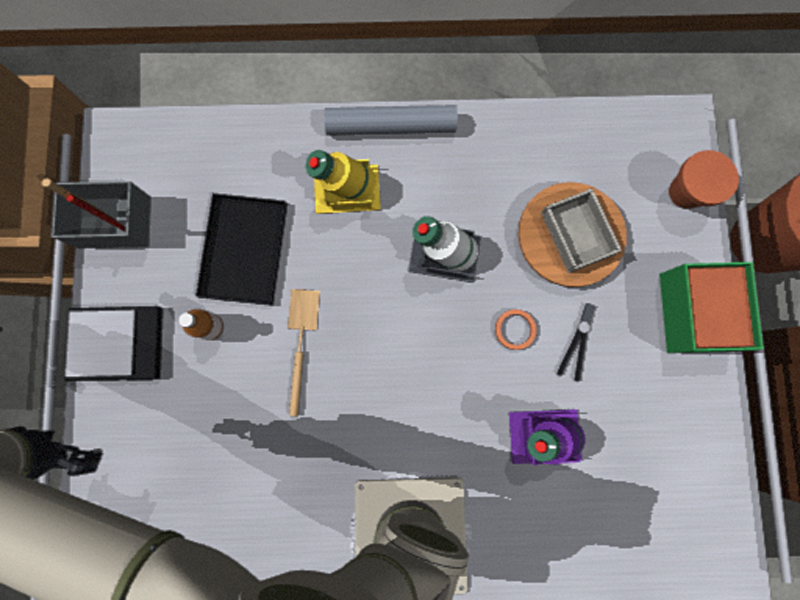

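Lookalikes: the white canister (side 490,270; top 428,230), yellow (side 468,195; top 320,163) and purple (side 355,485; top 542,447). The white one with the steel cradle is the target. Next comes a close crop, plus triangulation of the red button and green lid.

```bash
cat > h.py <<'E'
from workcell import status,viewer,manip
import cv2,numpy as np
from scipy.spatial.transform import Rotation as Ro
from scipy.optimize import least_squares
CM={n:viewer.camera_model(n) for n in("side","top")}
def proj(n,X):
    m=CM[n];c=np.atleast_2d(X)@m["R"].T+m["t"]
    return np.c_[m["fx"]*c[:,0]/c[:,2]+m["cx"],m["fy"]*c[:,1]/c[:,2]+m["cy"]]
def tri(ps,pt):
    return least_squares(lambda X:np.r_[proj("side",X)[0]-ps,proj("top",X)[0]-pt],[.6,0,.2]).x
E
python3 - <<'E'
from h import *
box={"side":(275,365,155,255),"top":(255,315,130,185)}
P=[];red={};gr={}
for n,(a,b,c,d) in box.items():
    im=np.mean([viewer.camera(n).astype(float) for _ in range(4)],0)
    I=im[c:d,a:b]
    r,g,bb=I[...,0],I[...,1],I[...,2]
    mr=(r>110)&(g<90)&(bb<90); mg=(g>r*1.3)&(g>bb*1.05)&(g>40)
    for k,m,D in(("red",mr,red),("green",mg,gr)):
        v,u=np.nonzero(m); 
        N,l,s,ce=cv2.connectedComponentsWithStats(m.astype(np.uint8))
        for i in range(1,N):
            if s[i,4]>8: print(n,k,s[i],ce[i]+[a,c]); 
    P.append(cv2.resize(I[:,:,::-1].astype(np.uint8),(400*1,int(400*(d-c)/(b-a))),interpolation=cv2.INTER_CUBIC))
h=max(p.shape[0] for p in P)
cv2.imwrite("pics/crop.png",np.hstack([cv2.copyMakeBorder(p,0,h-p.shape[0],0,0,0) for p in P]))
E
```

```text
side red [33 11  7  3 14] [311.28571429 167.14285714]
side green [30  0 17  7 45] [312.64444444 157.86666667]
side green [ 27  13  22  14 147] [314.06122449 173.92517007]
side green [37 57 24 10 81] [324.58024691 217.22222222]
top red [13 13  6  7 34] [270.41176471 145.67647059]
top green [  9   9  19  18 203] [273.38423645 148.23152709]
top green [39 27  8 13 15] [298.53333333 163.73333333]
```

View pics/crop.png

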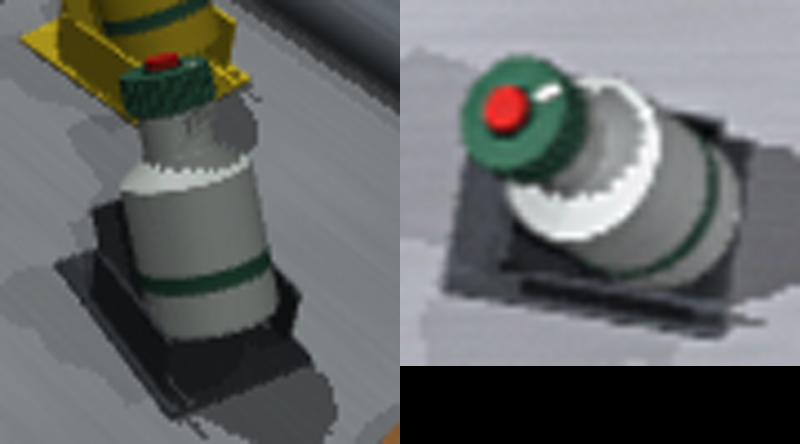

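```bash
python3 - <<'E'
from h import *
print(dir(manip),dir(status))
A=np.array([[55,265],[175,415],[310,365]])/4.444+[275,155]
B=(np.array([[445,290],[720,335],[470,165],[752,138]])-[400,0])/6.667+[255,130]
def bp(n,p,z):
    m=CM[n];d=m["R"].T@np.array([(p[0]-m["cx"])/m["fx"],(p[1]-m["cy"])/m["fy"],1]);o=-m["R"].T@m["t"]
    return o+d*(z-o[2])/d[2]
for n,S in(("side",A),("top",B)):
    for p in S: print(n,bp(n,p,.004).round(4))
red_s=np.array([162,62])/4.444+[275,155]-[0,0]; red_t=(np.array([507,110])-[400,0])/6.667+[255,130]
V=tri(red_s,red_t); print("vent",V, proj("side",V)-red_s,proj("top",V)-red_t)
np.save("V.npy",V)
E
```

```text
['MotionError', '__class__', '__delattr__', '__dict__', '__dir__', '__doc__', '__eq__', '__format__', '__ge__', '__getattribute__', '__getstate__', '__gt__', '__hash__', '__init__', '__init_subclass__', '__le__', '__lt__', '__module__', '__ne__', '__new__', '__reduce__', '__reduce_ex__', '__repr__', '__setattr__', '__sizeof__', '__str__', '__subclasshook__', '__weakref__', 'hand_in', 'tip_extent'] ['__class__', '__delattr__', '__dict__', '__dir__', '__doc__', '__eq__', '__format__', '__ge__', '__getattribute__', '__getstate__', '__gt__', '__hash__', '__init__', '__init_subclass__', '__le__', '__lt__', '__module__', '__ne__', '__new__', '__reduce__', '__reduce_ex__', '__repr__', '__setattr__', '__sizeof__', '__str__', '__subclasshook__', '__weakref__', 'get_obs']
side [ 0.5681 -0.0114  0.004 ]
side [ 0.5436 -0.157   0.004 ]
side [ 0.643  -0.1791  0.004 ]
top [ 0.5683 -0.0147  0.004 ]
top [ 0.5405 -0.1595  0.004 ]
top [ 0.636 -0.03   0.004]
top [ 0.6472 -0.1815  0.004 ]
vent [ 0.61701008 -0.03944984  0.17761449] [[ 0.04455405 -0.00887495]] [[-0.02792668  0.04197696]]
```

```bash
cat >> h.py <<'E'
u=np.array([.187,.982,0]); u/=np.linalg.norm(u)
a=.548*u+np.array([0,0,.836]); a/=np.linalg.norm(a)
y=np.array([1.,0,0]); y-=a*(y@a); y/=np.linalg.norm(y)
RT=np.c_[np.cross(y,-a),y,-a]
V=np.load("V.npy"); L=V-.007*a
def move(p,R=RT):
    o=status.get_obs();R0=Ro.from_quat(o["ee_rot"]).as_matrix()
    return np.r_[np.degrees(Ro.from_matrix(R0.T@R).as_rotvec()).round(1),(R0.T@(p-o["position"])).round(4)]
E
python3 - <<'E'
from h import *
m=CM["top"]
def bpl(p):
    d=m["R"].T@np.array([(p[0]-m["cx"])/m["fx"],(p[1]-m["cy"])/m["fy"],1]);o=-m["R"].T@m["t"]
    return o+d*((L-o)@a)/(d@a)
b=bpl((np.array([547,92])-[400,0])/6.667+[255,130])-L
ex=np.cross([-u[1],u[0],0],a);ex*=-np.sign(ex@u); ey=np.cross(a,ex)
print("bar",b,np.linalg.norm(b),"angle vs cradle x",np.arctan2(b@ey,b@ex))
print("a",a,"L",L)
print(move(L+.10*a)); print(move(np.array([.35,.4,.33]))[3:])
E
```

```text
bar [ 0.00816803 -0.01477151  0.00851025] 0.01890340108368609 angle vs cradle x 0.6072885982216276
a [0.10255327 0.53854179 0.8363346 ] L [ 0.6162922  -0.04321963  0.17176015]
[ 2.470e+01 -2.530e+01  6.830e+01 -5.797e-01 -3.869e-01 -4.250e-02]
[-0.1803 -0.125  -0.1171]
```

The close crop shows the white canister with a green lid, a red button (top 270,146) and a white bar. The lid angle is about 0.6 rad. Now moving to the pre-grasp pose.

Emit:
{"name": "play_rows", "arguments": {"plan": [0, 0, 0, -0.04, -0.03, -0.06, 1, 3, -3, 9, -0.09, -0.06, -0.09, 1, 6, -6, 17, -0.14, -0.09, -0.11, 1, 9, -9.5, 25.5, -0.19, -0.12, -0.12, 1, 12, -12.5, 34, -0.24, -0.155, -0.12, 1, 15, -15.5, 42, -0.29, -0.19, -0.12, 1, 18, -18.5, 50, -0.34, -0.22, -0.12, 1, 21, -21.5, 58, -0.39, -0.255, -0.11, 1, 24.7, -25.3, 68.3, -0.43, -0.285, -0.1, 1, 24.7, -25.3, 68.3, -0.48, -0.32, -0.09, 1, 24.7, -25.3, 68.3, -0.53, -0.353, -0.07, 1, 24.7, -25.3, 68.3, -0.58, -0.387, -0.0425, 1, 24.7, -25.3, 68.3, -0.58, -0.387, -0.0425, 1, 24.7, -25.3, 68.3, -0.58, -0.387, -0.0425, 1, 24.7, -25.3, 68.3, -0.58, -0.387, -0.0425, 1, 24.7, -25.3, 68.3, -0.58, -0.387, -0.0425, 1]}}

```text
clock: 2.5
position: [0.6268, 0.0119, 0.2558]
ee_rot: [0.687, 0.668, -0.233, 0.164]
ft_force: [1.2, -0.2, -0.5]
grip_width: 1.001
grasp_force: 0.0
```

```bash
python3 - <<'E'
from h import *
o=status.get_obs();print(o["joint_pos"].round(2),o["ft_force"].round(1))
print("to L-.009a",move(L-.009*a))
P=[]
for n,c in(("side",(250,110)),("top",(220,90))):
    I=viewer.camera(n)[c[1]:c[1]+120,c[0]:c[0]+110,::-1]
    P.append(cv2.resize(I,(400,436),interpolation=cv2.INTER_CUBIC))
cv2.imwrite("pics/pre.png",np.hstack(P))
E
```

```text
[-0.65  0.52  0.42  1.29  0.32  1.63 -0.3 ] [ 1.2 -0.2 -0.5]
to L-.009a [ 0.1    -0.1     0.1    -0.001  -0.0003  0.1101]
```

View pics/pre.png

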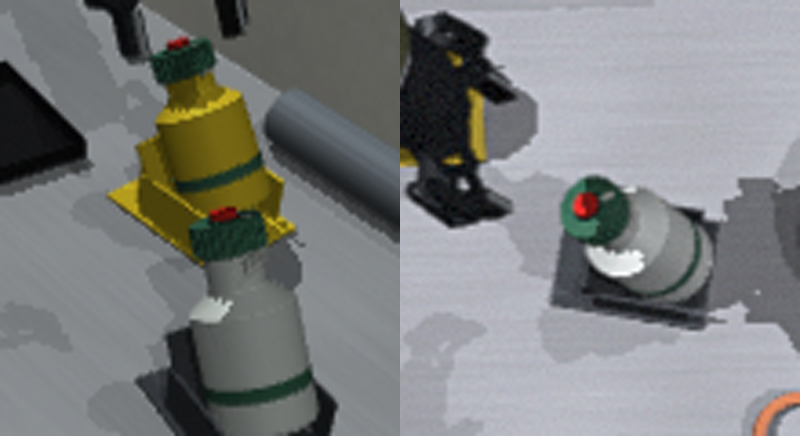

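The crop shows the fingers (top crop 510,97 and 510,210) in front of the lid, nothing in the way. Going down along the axis and closing gently.

Emit:
{"name": "play_rows", "arguments": {"plan": [0, 0, 0, -0.001, 0, 0.03, 1, 0, 0, 0, -0.001, 0, 0.06, 1, 0, 0, 0, -0.001, 0, 0.08, 1, 0, 0, 0, -0.001, 0, 0.095, 1, 0, 0, 0, -0.001, 0, 0.11, 1, 0, 0, 0, -0.001, 0, 0.11, 1, 0, 0, 0, -0.001, 0, 0.11, 0.75, 0, 0, 0, -0.001, 0, 0.11, 0.7, 0, 0, 0, -0.001, 0, 0.11, 0.55, 0, 0, 0, -0.001, 0, 0.11, 0.5, 0, 0, 0, -0.001, 0, 0.11, 0.5, 0, 0, 0, -0.001, 0, 0.11, 0.5], "squeeze": 30}}

```text
clock: 4.1
position: [0.6155, -0.0496, 0.1639]
ee_rot: [0.688, 0.667, -0.234, 0.164]
ft_force: [0.6, 1.1, -0.6]
grip_width: 0.499
grasp_force: 0.0
```

```bash
python3 - <<'E'
from h import *
o=status.get_obs();print(o["joint_pos"].round(2),o["torque"].round(2))
print("to L-.009a",move(L-.009*a))
P=[]
for n,c in(("side",(265,120)),("top",(220,100))):
    I=viewer.camera(n)[c[1]:c[1]+96,c[0]:c[0]+88,::-1]
    P.append(cv2.resize(I,(400,436),interpolation=cv2.INTER_CUBIC))
cv2.imwrite("pics/grip.png",np.hstack(P))
E
```

```text
[-0.6   0.52  0.43  1.48  0.33  1.41 -0.32] [ 0.5  -0.16  0.01]
to L-.009a [-0.     -0.      0.      0.0011 -0.0002 -0.0011]
```

View pics/grip.png

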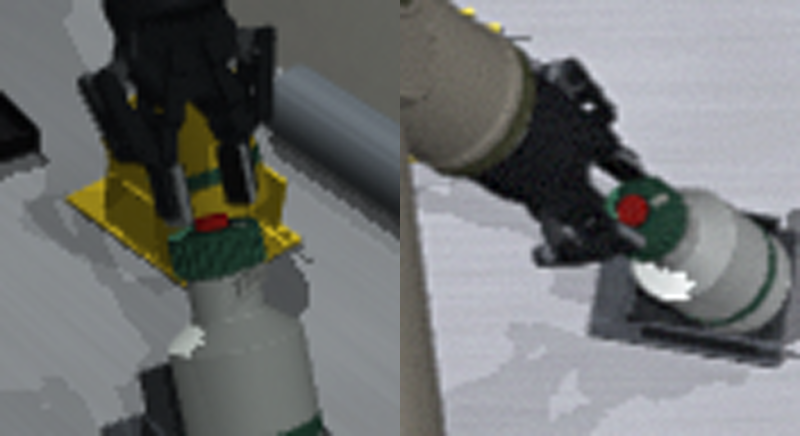

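```bash
python3 - <<'E'
from h import *
o=status.get_obs();p=o["position"];R=Ro.from_quat(o["ee_rot"]).as_matrix()
w=o["grip_width"]*.0425
pts=np.array([p,p+R@[0,0,.014],p+R@[0,w,.010],p+R@[0,-w,.010],L,V,p-.06*R[:,2]])
P=[]
for n,c in(("side",(270,130)),("top",(245,120))):
    print(n,-CM[n]["R"].T@CM[n]["t"])
    I=viewer.camera(n)[c[1]:c[1]+60,c[0]:c[0]+60,::-1]
    I=cv2.resize(I,(400,400),interpolation=cv2.INTER_CUBIC)
    for i,q in enumerate((proj(n,pts)-c+.5)*400/60):
        cv2.drawMarker(I,tuple(int(v) for v in q),(255,255,0),0,10,1);cv2.putText(I,str(i),tuple(int(v)+4 for v in q),0,.5,(0,255,255),1)
    P.append(I)
cv2.imwrite("pics/dbg.png",np.hstack(P))
E
```

```text
side [ 0.01329845 -0.58483502  0.81312166]
top [0.32755738 0.02719989 1.20951035]
```

View pics/dbg.png

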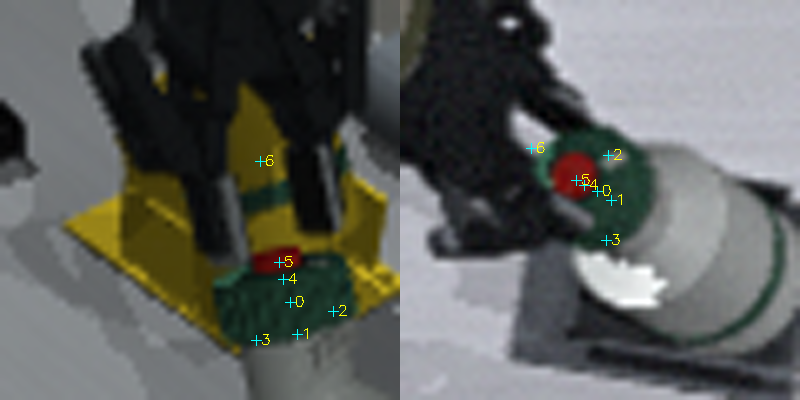

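```bash
python3 - <<'E'
from h import *
p0=np.array([.2275,.5817,.2122]);p1=np.array([.6268,.0119,.2558]);R1=Ro.from_quat([.687,.668,-.233,.164]).as_matrix()
for k in (0,.014,-.013,-.03):
    q=p0-[0,0,k]
    print(k,"start side",proj("side",q)[0]/.64,"top",proj("top",q)[0]/.64)
    for s in(-.0425,.0425):
        q=p1+R1@[0,s,k]
        print("   pre side",(proj("side",q)[0]-[250,110])*400/110,"top",(proj("top",q)[0]-[220,90])*400/110+[400,0])
o=status.get_obs();p=o["position"];R=Ro.from_quat(o["ee_rot"]).as_matrix()
tip=lambda d:None
# measured tips now (dbg crop)
l=tri(np.array([238,265])/6.667+[270,130],np.array([570-400,225])/6.667+[245,120])
print("fingertip A in tool",R.T@(l-p),proj("top",l)-(np.array([170,225])/6.667+[245,120]))
E
```

```text
0 start side [140.95524263 167.41544159] top [ 84.66771509 442.92659485]
   pre side [152.89608677 106.01843136] top [523.56163345 219.00756465]
   pre side [240.10773346  80.05440668] top [526.53915407 117.28571092]
0.014 start side [142.93565165 173.48842515] top [ 89.00640253 442.02657727]
   pre side [156.98213261 124.73192386] top [533.09396949 224.47652348]
   pre side [243.79366785  98.08749897] top [535.85293806 123.80023384]
-0.013 start side [139.0880356  161.68959534] top [ 80.52656299 443.78563569]
   pre side [149.08114268  88.5465452 ] top [514.50860847 213.81359953]
   pre side [236.6671093   63.22147196] top [517.69759605 111.10148629]
-0.03 start side [136.60420986 154.07286935] top [ 74.94038224 444.94443336]
   pre side [144.06193761  65.55931981] top [502.36613059 206.84713178]
   pre side [232.14149599  41.08032839] top [505.84471855 102.81099532]
fingertip A in tool [-0.0008948  -0.02356798 -0.02106198] [[ 0.31718897 -0.48513262]]
```

The half-open fingertips are about 21 mm behind the TCP, so they stop short of the lid, level with the button (dbg side 238,265 and 320,235). I'll open and go about 34 mm further in.

Emit:
{"name": "play_rows", "arguments": {"plan": [0, 0, 0, 0, 0, -0.01, 1, 0, 0, 0, 0, 0, -0.01, 1, 0, 0, 0, 0, 0, -0.01, 1, 0, 0, 0, 0, 0, -0.01, 1, 0, 0, 0, 0, 0, 0, 1, 0, 0, 0, 0, 0, 0.01, 1, 0, 0, 0, 0, 0, 0.02, 1, 0, 0, 0, 0, 0, 0.028, 1, 0, 0, 0, 0, 0, 0.033, 1, 0, 0, 0, 0, 0, 0.033, 1]}}

```text
clock: 5.55
position: [0.6119, -0.0676, 0.1361]
ee_rot: [0.688, 0.667, -0.234, 0.164]
ft_force: [0.0, 0.2, 0.6]
grip_width: 1.0
grasp_force: 0.0
```

Emit:
{"name": "play_rows", "arguments": {"plan": [0, 0, 0, 0, 0, 0, 0.75, 0, 0, 0, 0, 0, 0, 0.7, 0, 0, 0, 0, 0, 0, 0.6, 0, 0, 0, 0, 0, 0, 0.5, 0, 0, 0, 0, 0, 0, 0.5], "squeeze": 30}}

```text
clock: 6.18
position: [0.6138, -0.0667, 0.1371]
ee_rot: [0.688, 0.668, -0.232, 0.165]
ft_force: [6.1, 1.2, 0.1]
grip_width: 0.647
grasp_force: 33.3
```

```bash
cat >> h.py <<'E'
def snap(name):
    o=status.get_obs();print(o["joint_pos"].round(2),o["torque"].round(2),o["ft_force"].round(1),"grip",round(o["grip_width"],3),o["grasp_force"]);print("to L",move(L))
    P=[]
    for n,c in(("side",(270,130)),("top",(245,120))):
        I=viewer.camera(n)[c[1]:c[1]+60,c[0]:c[0]+60,::-1]
        P.append(cv2.resize(I,(400,400),interpolation=cv2.INTER_CUBIC))
    cv2.imwrite(f"pics/{name}.png",np.hstack(P))
E
python3 -c "
from h import *
snap('g2')"
```

```text
[-0.58  0.54  0.43  1.53  0.33  1.35 -0.32] [ 0.63 -1.01  0.47] [6.1 1.2 0.1] grip 0.647 33.34882378578186
to L [ 0.2    -0.1    -0.      0.001  -0.0017 -0.0419]
```

View pics/g2.png

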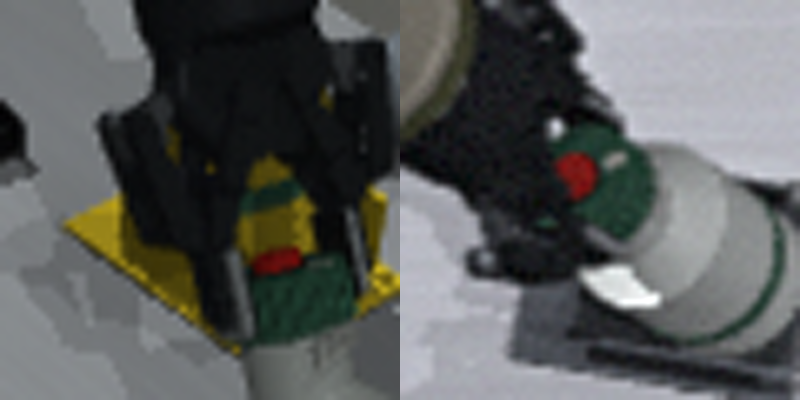

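The lid is held between the fingers (grip 55 mm). Turning it back about 53°, then easing it down 6 mm.

Emit:
{"name": "play_rows", "arguments": {"plan": [0, 0, 0, 0, 0.002, 0, 0.5, 0, 0, -5, 0, 0.002, 0, 0.5, 0, 0, -11, 0, 0.002, 0, 0.5, 0, 0, -17, 0, 0.002, 0, 0.5, 0, 0, -23, 0, 0.002, 0, 0.5, 0, 0, -29, 0, 0.002, 0, 0.5, 0, 0, -35, 0, 0.002, 0, 0.5, 0, 0, -41, 0, 0.002, 0, 0.5, 0, 0, -47, 0, 0.002, 0, 0.5, 0, 0, -53, 0, 0.002, 0, 0.5, 0, 0, -53, 0, 0.002, 0, 0.5, 0, 0, -53, 0, 0.002, 0.003, 0.5, 0, 0, -53, 0, 0.002, 0.006, 0.5, 0, 0, -53, 0, 0.002, 0.006, 0.5, 0, 0, -53, 0, 0.002, 0.006, 0.5]}}

```text
clock: 8.15
position: [0.6164, -0.0687, 0.1312]
ee_rot: [0.317, 0.905, -0.281, 0.045]
ft_force: [13.8, 3.3, -4.9]
grip_width: 0.65
grasp_force: 33.4
```

```bash
python3 -c "
from h import *
snap('g3')"
```

```text
[-0.46  0.52  0.27  1.52  0.41  1.36  0.55] [ 1.58 -2.46  1.37] [13.8  3.3 -4.9] grip 0.65 33.40883284807205
to L [ 4.00e-01  0.00e+00  5.30e+01  3.50e-03 -3.10e-03 -4.76e-02]
```

View pics/g3.png

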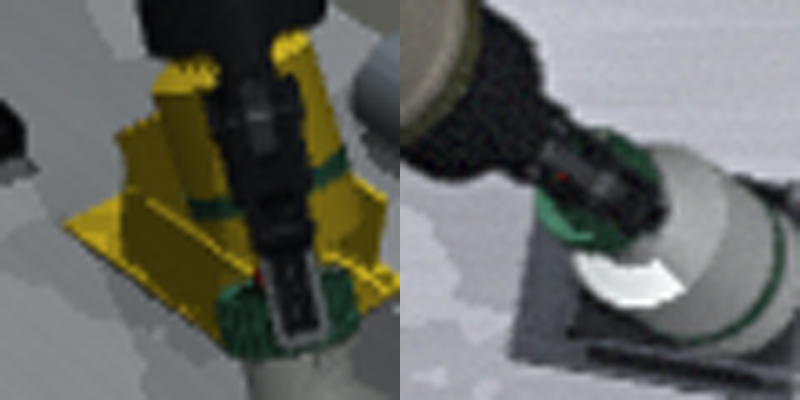

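Side force has grown, so the grip is slightly off the screw axis. I'll release, check the lid, then regrip to centre.

Emit:
{"name": "play_rows", "arguments": {"plan": [0, 0, 0, 0, 0, 0, 0.8, 0, 0, 0, 0, 0, 0, 0.85, 0, 0, 0, 0, 0, 0, 0.9]}}

```text
clock: 8.62
position: [0.6131, -0.071, 0.131]
ee_rot: [0.318, 0.904, -0.283, 0.042]
ft_force: [-0.8, -0.6, 0.0]
grip_width: 0.901
grasp_force: 0.0
```

```bash
python3 -c "
from h import *
snap('g4')"
```

```text
[-0.45  0.52  0.27  1.52  0.41  1.37  0.55] [ 0.54 -0.1  -0.02] [-0.8 -0.6  0. ] grip 0.901 0.0
to L [-1.00e-01 -1.00e-01  5.30e+01  2.40e-03 -2.00e-04 -4.93e-02]
```

Emit:
{"name": "play_rows", "arguments": {"plan": [0, 0, 0, 0, 0, 0, 0.7, 0, 0, 0, 0, 0, 0, 0.6, 0, 0, 0, 0, 0, 0, 0.5, 0, 0, 0, 0, 0, 0, 0.5]}}

```text
clock: 9.22
position: [0.6153, -0.0679, 0.1309]
ee_rot: [0.317, 0.905, -0.281, 0.044]
ft_force: [7.5, 6.7, -2.7]
grip_width: 0.647
grasp_force: 35.0
```

```bash
python3 -c "
from h import *
snap('g5')"
```

```text
[-0.46  0.52  0.27  1.52  0.41  1.36  0.55] [ 1.92 -1.42  0.59] [ 7.5  6.7 -2.7] grip 0.647 34.989593625068665
to L [ 3.00e-01 -1.00e-01  5.31e+01  2.30e-03 -3.20e-03 -4.76e-02]
```

View pics/g4.png

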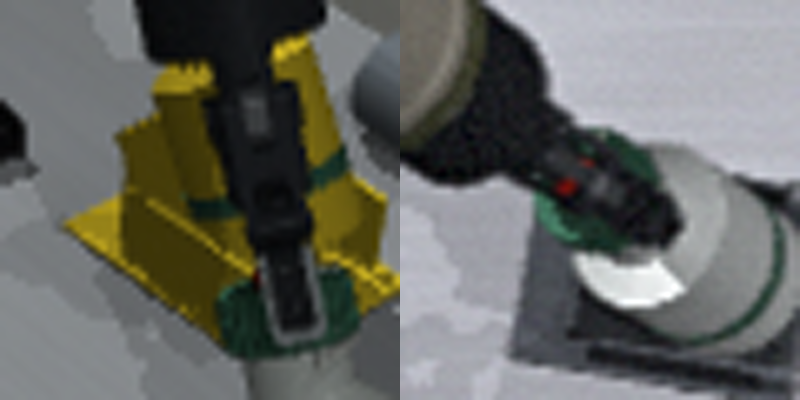

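The lid has dropped: its top edge sits about 13 crop pixels lower in the side view. The two grips put the lid centre at about (+2.5, +3.0) mm in the tool frame, so I recentre and regrip.

Emit:
{"name": "play_rows", "arguments": {"plan": [0, 0, 0, 0, 0, 0, 0.85, 0, 0, 0, 0, 0, 0, 0.85, 0, 0, 0, 0.0025, 0.003, 0, 0.85, 0, 0, 0, 0.0025, 0.003, 0, 0.85, 0, 0, 0, 0.0025, 0.003, 0, 0.7, 0, 0, 0, 0.0025, 0.003, 0, 0.6, 0, 0, 0, 0.0025, 0.003, 0, 0.5, 0, 0, 0, 0.0025, 0.003, 0, 0.5], "squeeze": 35}}

```text
clock: 10.32
position: [0.6134, -0.0672, 0.1291]
ee_rot: [0.318, 0.904, -0.283, 0.042]
ft_force: [1.2, 0.8, 0.5]
grip_width: 0.641
grasp_force: 37.4
```

Emit:
{"name": "play_rows", "arguments": {"plan": [0, 0, 5, 0, 0, 0, 0.5, 0, 0, 10, 0, 0, 0, 0.5, 0, 0, 15, 0, 0, 0, 0.5, 0, 0, 20, 0, 0, 0, 0.5, 0, 0, 25, 0, 0, 0.0004, 0.5, 0, 0, 30, 0, 0, 0.0008, 0.5, 0, 0, 35, 0, 0, 0.0012, 0.5, 0, 0, 40, 0, 0, 0.0015, 0.5, 0, 0, 45, 0, 0, 0.0019, 0.5, 0, 0, 50, 0, 0, 0.0022, 0.5, 0, 0, 50, 0, 0, 0.0022, 0.5]}}

```text
clock: 11.7
position: [0.6129, -0.0686, 0.1271]
ee_rot: [0.67, 0.685, -0.239, 0.158]
ft_force: [0.3, -0.4, -0.6]
grip_width: 0.646
grasp_force: 37.4
```

Nicely centred, with almost no side force. Screwing on home.

Emit:
{"name": "play_rows", "arguments": {"plan": [0, 0, 5, 0, 0, 0.0004, 0.5, 0, 0, 10, 0, 0, 0.0008, 0.5, 0, 0, 15, 0, 0, 0.0012, 0.5, 0, 0, 20, 0, 0, 0.0015, 0.5, 0, 0, 25, 0, 0, 0.0019, 0.5, 0, 0, 30, 0, 0, 0.0022, 0.5, 0, 0, 35, 0, 0, 0.0026, 0.5, 0, 0, 38, 0, 0, 0.0028, 0.5, 0, 0, 38, 0, 0, 0.0028, 0.5]}}

```text
clock: 12.82
position: [0.6129, -0.0694, 0.125]
ee_rot: [0.856, 0.431, -0.174, 0.227]
ft_force: [-1.5, 2.5, 4.0]
grip_width: 0.647
grasp_force: 38.1
```

```bash
python3 -c "
from h import *
o=status.get_obs();R=Ro.from_quat(o['ee_rot']).as_matrix();print(o['joint_pos'].round(2),R.T@o['torque'],R.T@o['ft_force'],move(L))"
```

```text
[-0.65  0.57  0.54  1.54  0.27  1.31 -0.89] [ 0.52443488  0.449306   -1.38817886] [-1.18276276 -1.53475528 -4.56735565] [-0.00e+00 -0.00e+00 -3.48e+01 -3.90e-03  1.00e-04 -5.36e-02]
```

A wrist moment of 1.4 N m indicates the forward stop. Releasing, backing out along the axis and looking.

Emit:
{"name": "play_rows", "arguments": {"plan": [0, 0, 0, 0, 0, 0, 0.9, 0, 0, 0, 0, 0, 0, 0.95, 0, 0, 0, 0, 0, 0, 0.95, 0, 0, 0, 0, 0, -0.02, 0.95, 0, 0, 0, 0, 0, -0.05, 0.95, 0, 0, 0, 0, 0, -0.09, 0.95, 0, 0, 0, 0, 0, -0.13, 0.5, 0, 0, 0, 0, 0, -0.13, 0, 0, 0, 0, 0, 0, -0.13, 0, 0, 0, 0, 0, 0, -0.13, 0, 0, 0, 0, 0, 0, -0.13, 0]}}

```text
clock: 14.2
position: [0.6258, -0.0008, 0.233]
ee_rot: [0.857, 0.429, -0.175, 0.227]
ft_force: [-0.0, 0.6, -0.4]
grip_width: -0.002
grasp_force: 0.0
```

```bash
python3 - <<'E'
from h import *
o=status.get_obs();R=Ro.from_quat(o["ee_rot"]).as_matrix();p=o["position"];print(o["grip_width"],p,move(L))
C=np.array([.6129,-.0694,.125])  # TCP at home grip, on the screw axis
L2=C+.0536*a-.011*a
V2=L2+.007*a
pts=np.array([p,p+.014*R[:,2],L2,V2]);P=[]
for n,c in(("side",(265,120)),("top",(225,105))):
    I=viewer.camera(n)[c[1]:c[1]+80,c[0]:c[0]+80,::-1]
    I=cv2.resize(I,(400,400),interpolation=cv2.INTER_CUBIC)
    for i,q in enumerate((proj(n,pts)-c+.5)*5):
        cv2.drawMarker(I,tuple(int(v) for v in q),(255,255,0),0,8,1);cv2.putText(I,str(i),tuple(int(v)+4 for v in q),0,.4,(0,255,255),1)
    P.append(I)
cv2.imwrite("pics/home.png",np.hstack(P))
E
```

```text
-0.0020830085692175155 [ 0.62575604 -0.00080549  0.23299717] [-1.0e-01  0.0e+00 -3.5e+01 -3.0e-03  1.0e-04  7.5e-02]
```

View pics/home.png

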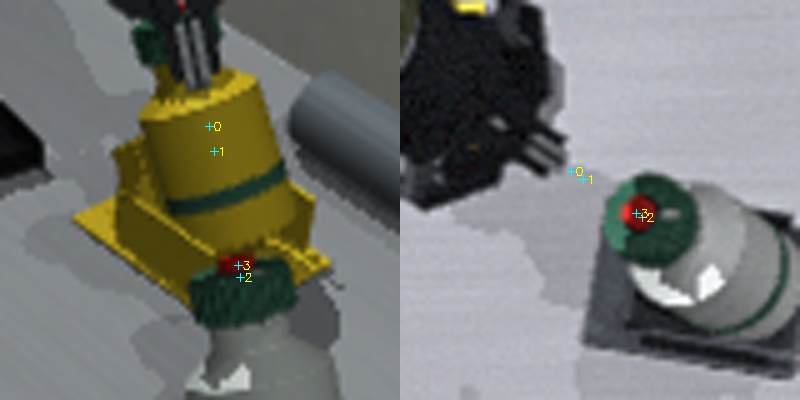

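```bash
python3 - <<'E'
from h import *
o=status.get_obs();R=Ro.from_quat(o["ee_rot"]).as_matrix();p=o["position"]
s=np.array([197,84])/5-.5+[265,120];t=np.array([556-400,163])/5-.5+[225,105]
T=tri(s,t);print("tip tool",R.T@(T-p),proj("side",T)-s,proj("top",T)-t)
bs=np.array([239,262])/5-.5+[265,120];bt=np.array([640-400,213])/5-.5+[225,105]
B=tri(bs,bt);print("button tool",R.T@(B-p),proj("side",B)-bs); L2=B-.006*a
m=CM["top"]
px=np.array([672-400,214])/5-.5+[225,105]
d=m["R"].T@np.array([(px[0]-m["cx"])/m["fx"],(px[1]-m["cy"])/m["fy"],1]);c=-m["R"].T@m["t"]
b=c+d*((L2-c)@a)/(d@a)-L2
ex=np.cross([-u[1],u[0],0],a);ex*=-np.sign(ex@u);ey=np.cross(a,ex)
print(np.linalg.norm(b),np.arctan2(b@ey,b@ex),"rise change",(L2-L)@a)
E
```

```text
tip tool [-0.00721927 -0.00163996 -0.02412357] [[ 0.19407146 -0.03850165]] [[-0.11503811  0.17334089]]
button tool [-0.00284387  0.00073398  0.07711299] [[ 0.08127372 -0.01621042]]
0.019418413845046664 0.06404896695099878 rise change -0.007665016106416461
```

Bar angle is about 0.06 rad, so the lid is home. Gripper is shut; the button is about 101 mm ahead of the tips. Approaching in small steps.

Emit:
{"name": "play_rows", "arguments": {"plan": [0, 0, 0, 0, 0, 0.03, 0, 0, 0, 0, 0, 0, 0.06, 0, 0, 0, 0, 0, 0, 0.085, 0, 0, 0, 0, 0, 0, 0.092, 0, 0, 0, 0, 0, 0, 0.096, 0, 0, 0, 0, 0, 0, 0.096, 0]}}

```text
clock: 15.05
position: [0.6167, -0.0513, 0.1538]
ee_rot: [0.857, 0.43, -0.174, 0.227]
ft_force: [0.9, 0.1, 0.3]
grip_width: 0.0
grasp_force: 0.0
```

Emit:
{"name": "play_rows", "arguments": {"plan": [0, 0, 0, 0, 0, 0.002, 0, 0, 0, 0, 0, 0, 0.004, 0, 0, 0, 0, 0, 0, 0.004, 0]}}

```text
clock: 15.42
position: [0.6164, -0.0534, 0.1502]
ee_rot: [0.857, 0.43, -0.173, 0.227]
ft_force: [1.3, 1.7, 3.2]
grip_width: 0.003
grasp_force: 2.3
```

Emit:
{"name": "play_rows", "arguments": {"plan": [0, 0, 0, 0, 0, 0.001, 0, 0, 0, 0, 0, 0, 0.002, 0, 0, 0, 0, 0, 0, 0.002, 0]}}

```text
clock: 15.8
position: [0.6162, -0.0544, 0.1488]
ee_rot: [0.857, 0.43, -0.173, 0.227]
ft_force: [0.1, 4.2, 6.9]
grip_width: 0.004
grasp_force: 4.8
```

Emit:
{"name": "play_rows", "arguments": {"plan": [0, 0, 0, 0, 0, 0.001, 0, 0, 0, 0, 0, 0, 0.002, 0, 0, 0, 0, 0, 0, 0.002, 0]}}

```text
clock: 16.18
position: [0.6165, -0.0544, 0.1485]
ee_rot: [0.857, 0.43, -0.173, 0.227]
ft_force: [-2.3, 10.7, 19.9]
grip_width: -0.002
grasp_force: 10.9
```

Emit:
{"name": "play_rows", "arguments": {"plan": [0, 0, 0, 0, 0, 0.001, 0, 0, 0, 0, 0, 0, 0.002, 0, 0, 0, 0, 0, 0, 0.002, 0]}}

```text
clock: 16.55
position: [0.6167, -0.0545, 0.1482]
ee_rot: [0.857, 0.43, -0.172, 0.227]
ft_force: [-6.8, 15.7, 30.5]
grip_width: -0.002
grasp_force: 16.9
```

Emit:
{"name": "play_rows", "arguments": {"plan": [0, 0, 0, 0, 0, 0.001, 0, 0, 0, 0, 0, 0, 0.002, 0, 0, 0, 0, 0, 0, 0.002, 0]}}

```text
clock: 16.92
position: [0.617, -0.0546, 0.148]
ee_rot: [0.857, 0.43, -0.171, 0.227]
ft_force: [-11.2, 21.5, 42.7]
grip_width: 0.0
grasp_force: 23.0
```

Hard stop reached. Backing off to check the button.

Emit:
{"name": "play_rows", "arguments": {"plan": [0, 0, 0, 0, 0, -0.01, 0, 0, 0, 0, 0, 0, -0.04, 0, 0, 0, 0, 0, 0, -0.09, 0, 0, 0, 0, 0, 0, -0.13, 0, 0, 0, 0, 0, 0, -0.13, 0]}}

```text
clock: 17.55
position: [0.6294, 0.0132, 0.2535]
ee_rot: [0.857, 0.43, -0.172, 0.227]
ft_force: [0.5, 0.1, -0.3]
grip_width: 0.0
grasp_force: 0.0
```

```bash
python3 -c "
from h import *
snap('end')
I=cv2.imread('pics/home.png')[200:350,150:350]
J=cv2.imread('pics/end.png')
cv2.imwrite('pics/end2.png',np.hstack([J,]))"
```

```text
[-0.73  0.54  0.54  1.29  0.26  1.61 -0.87] [ 0.56 -0.08  0.01] [ 0.5  0.1 -0.3] grip 0.0 0.0
to L [ 1.000e-01 -1.000e-01 -3.500e+01 -4.500e-03 -6.000e-04  1.001e-01]
```

View pics/end.png

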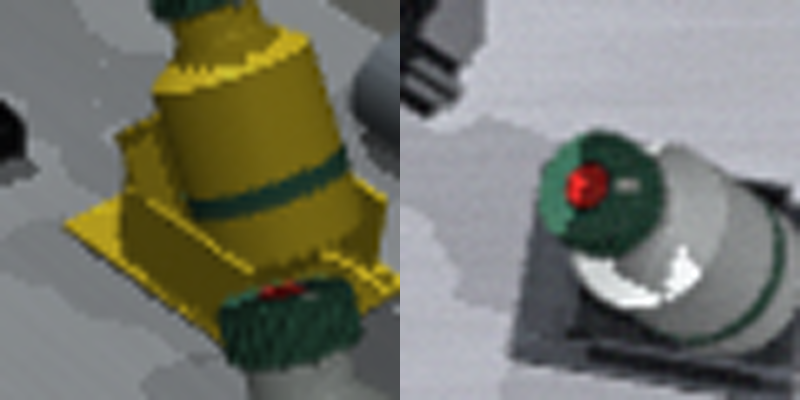

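The picture shows the button almost flush with the lid (side 282,290), the bar still at the home angle (top 627,184), and the arm clear. Handing in.

```bash
python3 -c "
from h import *
print(manip.hand_in())"
```

```text
the job is handed in; nothing more can be done
None
```

The lid was turned back until it dropped into the thread and screwed forward to its stop, then the vent button was pressed to its hard stop; the job is handed in (about 17.6 s on the clock, no verdict returned), and the last picture shows the lid home, the button in and the arm clear.

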